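# Feel along the open seam of an instrument case

### The arm

A 6-joint arm with a two-finger parallel gripper is mounted at the origin on the work surface. World frame = base frame: x ahead of the robot, y to its left, z up, the work surface at z = 0. Lengths are in m, angles in rad, forces in N, time in s.
With the tool pointing down it reaches from about 0.325 to 0.9 m from the base axis. Payload 6.1 kg.
Tool frame: the origin (TCP) lies midway between the tips of the shut fingers; the grasp point (between the pads) lies 19 mm behind it; x points along the fingers, y is the direction in which the jaws open and shut, and the axes are right-handed (so a half turn about x gives the same grasp; the last joint's range is limited). The gripper opens to 85 mm and grips with 20 to 120 N. Pads are 22 mm wide; open, the fingers measure 114 mm over their backs; the gripper's body (76 mm by 85 mm) begins 54 mm behind the grasp point. The pads swing forward as they close: fully open they stand 13 mm farther back than shut.
Start: joints at [0.974, 0.22, 1.526, -0, 1.395, -0.126], TCP at [0.283, 0.557, 0.231] pointing down, gripper open.
Joint ranges: [-2.98, 2.98], [-0.91, 2.08], [0.09, 2.57], [-1.24, 4.39], [0.2, 2.65], [-2.68, 2.68]. Speed limits (rad/s): [2.57, 2.57, 3.01, 3.14, 3.14, 3.14].

### API

Orientations are given as a unit quaternion [x, y, z, w].
In Python, from station import sensors, imaging, r gives the robot as it stands.
- The arm moves only by the tool move_arm, never from a script. Its argument "steps" is a list of rows, each a list of 7 numbers: the turn, a rotation vector about the tool's x, y, z in degrees, then the shift along the tool's x, y, z in mm, then the opening, from 0 (shut) to 1 (fully open). In form: [[wx, wy, wz, x, y, z, grip], ...]. A call has 1 to 10 rows; each row is the pose to reach, as a shift and turn from the pose measured when the call began, along the tool's axes at that moment; what a row does not reach only later rows make up. A row lasts 1/10 s, in which the tool goes at most 50 mm and 8.59 degrees, less where a joint would pass 70% of its speed; a pose out of reach is approached as far as the arm can. A call with a gripper value outside its range is refused whole. The fingers move at their own pace and stop on an object; the grip force is fixed at half the most. Time passes only in rows, so rows that repeat a pose let the fingers close. It gives the time, the measured TCP pose, the force and the opening at its end, in the units of the state.
- sensors.read_state(): the state, without advancing time (a new reading comes with each control period).
- imaging.read_camera(name): name is "scene" or "top"; returns the picture (384x512x3 uint8, red, green, blue); there is no depth.
- imaging.camera_info(name): a dict with "mtx" (3x3 intrinsics, pixels), "extrinsics" (4x4, takes a point from camera to world coordinates). Camera axes: x right, y up, looking along -z (the intrinsics and any distortion apply to the point x, -y, -z); pixel columns grow to the right and rows downward; lengths in m; the calibration is good to about 2 mm. A picture is of the moment at which its call begins. camera_info takes no time and is no camera call.
- r.finish_job(): hands the job in, once; it reports no verdict.
The state is a dict: "time_s": time; "joints": joint angles; "joint_velocities": joint speeds; "tau": joint torques, N m; "ee_pos": TCP position; "ee_rot": TCP orientation; "wrist_force": force on the tool from outside, world axes, zero at the start; "ft_torque": the same for the moment, N m; "finger_gap": finger opening in m.
Only numpy, scipy, OpenCV 4.12 (cv2) and the standard library are available. Lean on these libraries where they do the work, as an engineer would, in place of code of your own. Each camera call takes 0.05 s, during which the arm holds its last target. There are 200 camera calls.

### The job

Take the feeler out of its fork rest by the handle and check the open seam in the top of the instrument case: put the tip down into the square pocket where the seam begins, then draw it along the whole seam, tip kept down in the gap, round the corner to the closed end, slowly (no more than about 5 cm a second) and without pressing hard. Then hang the feeler back in its rest, upright on its collar, and let go; leave everything else on the bench where it is.

Things in the scene. Friction and masses are not known exactly. Their poses are not given: they have to be found in the camera images.
- case: Instrument case, fixed: metal box 190 (x) by 140 (y) mm, top face 60 mm above the bench. Origin: centre of underside, z up, yaw varies. In its top an L-shaped open seam, 12 mm wide, 10 mm deep, upright walls. Centre line in case axes (mm): from a pocket at (-71, -35) along +x to the corner (55, -35), then along +y to (55, 40).
- seam_start (a point): Start of the seam: centre of the 24 x 24 mm square pocket (10 mm deep like the seam), at the height of the case's top face.
- seam_corner (a point): Centre of the seam at its corner, at the height of the case's top face.
- seam_end (a point): Last point of the seam's centre line, 6 mm before the closed end wall, at the height of the case's top face.
- feeler: Feeler, 145 mm, 90 g, upright, round about z. Origin at its tip (lowest point), z up along it. From the tip: steel pin 6 mm dia. to 31 mm, shaft 9 mm dia. to 85 mm, black collar 36 mm dia. from 85 to 91 mm, black handle 18 mm dia. from 91 to 145 mm (grip here, e.g. at 118 mm). Hangs by the collar in the rest's fork, tip 25 mm above the bench.
- feeler_tip (a point): Lowest point of the feeler's pin, the same point as its origin.
- rest: Fork rest, fixed: base 100 x 90 x 12 mm, a post at its back (+x), and two level steel prongs, upper face 110 mm above the bench, nothing higher. Origin: on the bench under the seat, z up, yaw varies. The slot between the prongs is 20 mm wide, open towards -x (prong ends at x = -33 mm), closed at x = +15 mm.
- rest_seat (a point): Middle of the seat: in the slot, at the prongs' upper face, where the feeler's axis passes and on which the underside of its collar rests.
- jar: Bystander: small closed jar, 48 mm diameter, 50 mm high, upright. Origin: centre of its underside.
- spool: Bystander: flanged reel standing on end, 56 mm diameter, 46 mm high. Origin: centre of its underside.
- driver: Bystander: screwdriver, 180 mm long, lying flat.
- brush: Bystander: bench brush, 170 mm long, lying flat.
- heatsink: Bystander: finned aluminium heat sink, 80 x 60 mm, 34 mm high. Origin: centre of its underside.
- fan: Bystander: black square cooling fan, 120 x 120 mm, 25 mm high, lying flat. Origin: centre of its underside.
- tray: Bystander: open white divided parts tray, 120 x 90 mm, 35 mm high. Origin: centre of its underside.
Things that resemble listed ones, but are neither listed nor needed, are in the scene too. What is shaped like the rest but red is not meant. Leave any blue look-alike of the feeler alone.

How it is judged:
On the way, in this order (a step that is already met when the one before it is completed fails the run):
1. the feeler's tip is down in the square pocket at the start of the seam, at least 3 mm below the top face (x of feeler_tip in the frame of case between -0.085 and -0.058 m and y of feeler_tip in the frame of case between -0.048 and -0.022 m and z of feeler_tip in the frame of case between 0.046 and 0.057 m), for 0.05 s.
2. the tip, still 3 mm or more down in the seam, passes the point 23 mm after the pocket's centre on the long leg (within 5 mm) (x of feeler_tip in the frame of case between -0.053 and -0.043 m and y of feeler_tip in the frame of case between -0.042 and -0.028 m and z of feeler_tip in the frame of case between 0.046 and 0.057 m), for 0.03 s.
3. the tip, still 3 mm or more down in the seam, passes the point 43 mm after the pocket's centre on the long leg (within 5 mm) (x of feeler_tip in the frame of case between -0.033 and -0.023 m and y of feeler_tip in the frame of case between -0.042 and -0.028 m and z of feeler_tip in the frame of case between 0.046 and 0.057 m), for 0.03 s.
4. the tip, still 3 mm or more down in the seam, passes the point 63 mm after the pocket's centre on the long leg (within 5 mm) (x of feeler_tip in the frame of case between -0.013 and -0.003 m and y of feeler_tip in the frame of case between -0.042 and -0.028 m and z of feeler_tip in the frame of case between 0.046 and 0.057 m), for 0.03 s.
5. the tip, still 3 mm or more down in the seam, passes the point 83 mm after the pocket's centre on the long leg (within 5 mm) (x of feeler_tip in the frame of case between 0.007 and 0.017 m and y of feeler_tip in the frame of case between -0.042 and -0.028 m and z of feeler_tip in the frame of case between 0.046 and 0.057 m), for 0.03 s.
6. the tip, still 3 mm or more down in the seam, passes the point 103 mm after the pocket's centre on the long leg (within 5 mm) (x of feeler_tip in the frame of case between 0.027 and 0.037 m and y of feeler_tip in the frame of case between -0.042 and -0.028 m and z of feeler_tip in the frame of case between 0.046 and 0.057 m), for 0.03 s.
7. the tip passes the corner of the seam, down in it (within 6 mm) (x of feeler_tip in the frame of case between 0.049 and 0.061 m and y of feeler_tip in the frame of case between -0.041 and -0.03 m and z of feeler_tip in the frame of case between 0.046 and 0.057 m), for 0.03 s.
8. the tip, down in the seam, passes the point 23 mm after the corner on the short leg (within 5 mm) (x of feeler_tip in the frame of case between 0.048 and 0.062 m and y of feeler_tip in the frame of case between -0.017 and -0.007 m and z of feeler_tip in the frame of case between 0.046 and 0.057 m), for 0.03 s.
9. the tip, down in the seam, passes the point 46 mm after the corner on the short leg (within 5 mm) (x of feeler_tip in the frame of case between 0.048 and 0.062 m and y of feeler_tip in the frame of case between 0.006 and 0.016 m and z of feeler_tip in the frame of case between 0.046 and 0.057 m), for 0.03 s.
10. the tip reaches the closed end of the short leg, down in it (within 8 mm of the end point) (x of feeler_tip in the frame of case between 0.048 and 0.062 m and y of feeler_tip in the frame of case between 0.032 and 0.047 m and z of feeler_tip in the frame of case between 0.046 and 0.057 m), for 0.03 s.
At the end, for the whole second after the job is handed in: The feeler hangs still in the fork rest, let go: its axis within 20 mm of the seat's middle, its tip 19 to 31 mm above the bench, within 0.12 rad of upright, slower than 0.01 m/s and 0.1 rad/s (horizontal distance between feeler and rest_seat below 0.02 m and z of feeler_tip in the frame of rest between 0.019 and 0.031 m and angle between feeler's own z axis and vertical below 0.12 rad and linear speed of feeler below 0.01 m/s and angular speed of feeler below 0.1 rad/s); the robot touches nothing.
It fails at once if the feeler moves faster than 0.12 m/s while its tip is down in the seam between the pocket and the last 10 mm (linear speed of feeler above 0.12 m/s and x of feeler_tip in the frame of case between -0.058 and 0.065 m and y of feeler_tip in the frame of case between -0.045 and 0.03 m and z of feeler_tip in the frame of case below 0.058 m).
It fails at once if the feeler is pressed against the case with more than 30 N (contact force between feeler and case above 30 N).
It fails at once if a bystander is moved by more than 30 mm (distance of any of jar, spool, driver, brush, heatsink, fan, tray from where it was at the start of the episode above 0.03 m).
It also fails if it takes over 64 s, if anything falls off the work surface, if the arm or the gripper's body presses on something with over 40 N, if the wrist force passes 120 N, or if a joint passes its speed limit or range.

## Working session

There is one attempt and no reset: what is moved stays moved. The work goes in short steps, Python scripts to look and compute and a tool call to move; the robot and the scene stay as the last step left them, time stands still between calls to the robot, and variables do not carry over. Pictures are saved under pics/ and viewed, about 8 in all and at most 12, crops included, and the job is handed in when it is done.

Besides the shell and the picture viewer there is one more tool, called by a JSON object that holds its "fn" and its "kwargs", one argument or row to a line. move_arm: Moves the arm, as the interface text tells. Its arguments: {"type":"object","properties":{"steps":{"type":"array","items":{"type":"array","items":{"type":"number"}}}},"required":["steps"]}

```bash
mkdir -p pics; ls
python3 - <<'E'
from station import sensors, imaging, r
import cv2
for n in("scene","top"):
    im=imaging.read_camera(n); cv2.imwrite(f"pics/{n}0.png",im[:,:,::-1])
    i=imaging.camera_info(n); print(n,i["mtx"],i["extrinsics"],i.keys())
print(sensors.read_state())
E
```

```text
pics
scene [[435.87789259   0.         253.14090082]
 [  0.         435.87789259 192.41388945]
 [  0.           0.           1.        ]] [[ 0.2886953  -0.68164868  0.67231696  1.42507468]
 [ 0.95728375  0.21740191 -0.19064162 -0.22946003]
 [-0.01621238  0.69863544  0.71529412  0.99893055]
 [ 0.          0.          0.          1.        ]] dict_keys(['mtx', 'extrinsics'])
top [[359.71326122   0.         252.08210626]
 [  0.         359.71326122 190.5389639 ]
 [  0.           0.           1.        ]] [[ 0.01114545  0.99629433 -0.08528418  0.48356269]
 [-0.99993666  0.01097116 -0.00251208  0.01183935]
 [-0.0015671   0.08530678  0.9963535   1.28367963]
 [ 0.          0.          0.          1.        ]] dict_keys(['mtx', 'extrinsics'])
{'time_s': 0.1, 'joints': array([ 9.73892155e-01,  2.21137347e-01,  1.52752804e+00,  1.38135261e-05,
        1.39471164e+00, -1.26107789e-01]), 'joint_velocities': array([-0.00036088,  0.00010384, -0.00164587, -0.00075704,  0.00054804,
        0.00066465]), 'tau': array([ 7.68734517e-04, -4.98246932e+01, -3.90544796e+01, -1.77352299e-04,
        5.61988447e-03, -4.43697047e-05]), 'ee_pos': array([0.28318347, 0.55653507, 0.2302982 ]), 'ee_rot': array([ 0.16433104,  0.68783302, -0.16550783,  0.68737777]), 'wrist_force': array([1.19013024, 0.80952618, 0.48242644]), 'ft_torque': array([ 0.01724119,  0.01586373, -0.01753519]), 'finger_gap': 0.08520461497325052}
```

View pics/scene0.png

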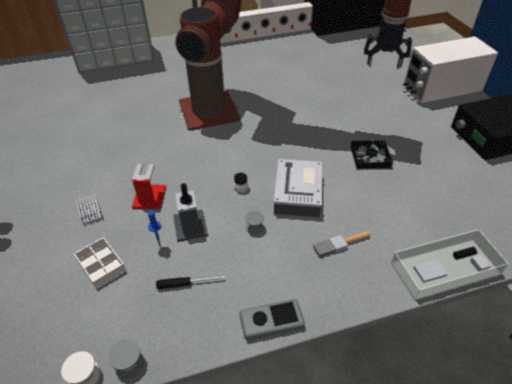

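View pics/top0.png

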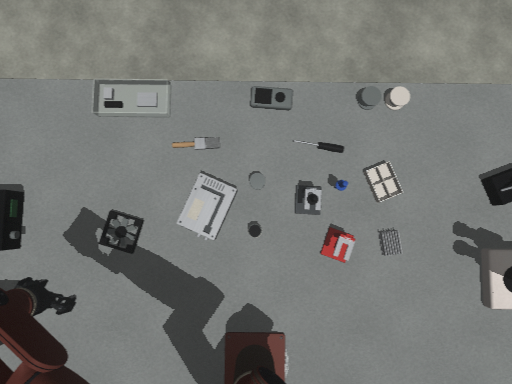

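The scene view shows the grey rest with the black-handled feeler at about (187,205), the red rest at (145,190), the blue look-alike at (153,225) and the case at (300,187). In the top view the case is at (208,205) and the rest and feeler at (310,198). I'll zoom in on both.

Run:
```python
import cv2,numpy as np
a=cv2.imread("pics/top0.png");b=cv2.imread("pics/scene0.png")
c=lambda i,x,y,w,h,s:cv2.resize(i[y:y+h,x:x+w],None,fx=s,fy=s,interpolation=cv2.INTER_CUBIC)
# each tile 400x300
t=np.vstack([np.hstack([c(a,170,165,80,80*3//4+20,5)[:400],c(a,275,160,80,80,5)]),])
cv2.imwrite("pics/crop1.png",t)
t=np.hstack([c(b,265,150,70,75,5.7)[:425],c(b,165,170,70,75,5.7)[:425]])
cv2.imwrite("pics/crop2.png",t)
```

```text
(no output)
```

View pics/crop1.png

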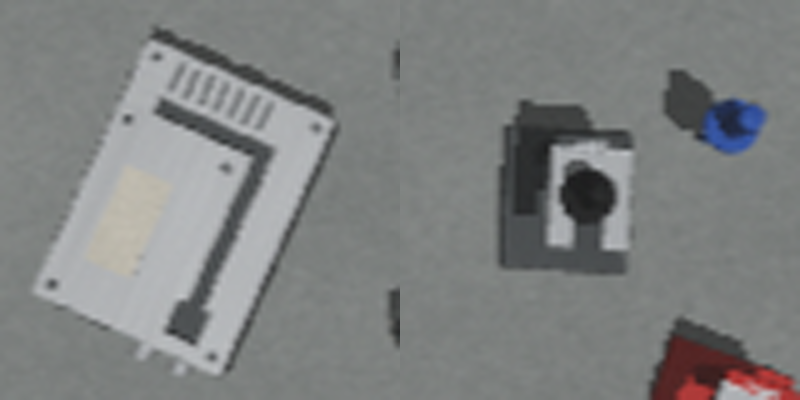

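View pics/crop2.png

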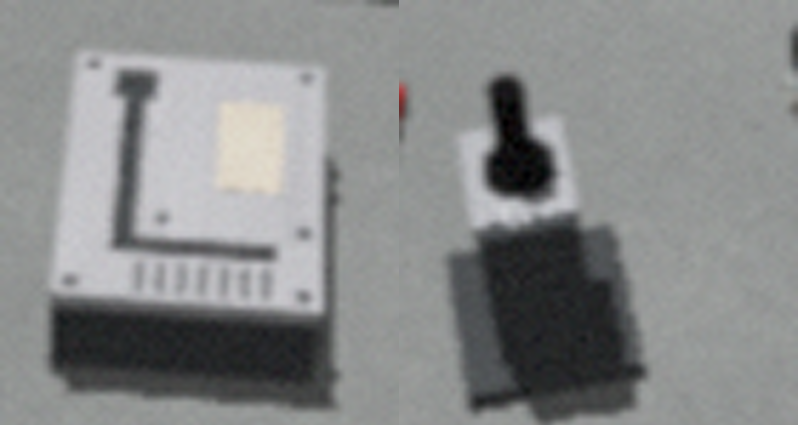

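Crop readings in full-image pixels:
- **Case, top view:** pocket about (207,229), corner (223,195), end (202,186).
- **Rest, top view:** the slot opens towards the robot and the black handle is at about (312,199).
- **Scene view:** pocket about (289,164), corner (287,193), end (313,195).

Next I measure with masks.

```bash
cat > h.py <<'E'
import cv2,numpy as np
from scipy.spatial.transform import Rotation as R
from station import sensors, imaging, r
def ray(n,px):
    i=imaging.camera_info(n);K=i["mtx"];E=i["extrinsics"]
    p=np.atleast_2d(px).astype(float)
    d=np.c_[(p[:,0]-K[0,2])/K[0,0],-(p[:,1]-K[1,2])/K[1,1],-np.ones(len(p))]
    return E[:3,3],d@E[:3,:3].T
def onz(n,px,z):
    o,d=ray(n,px); return (o+d*((z-o[2])/d[:,2])[:,None])[:,:2]
def proj(n,P):
    i=imaging.camera_info(n);K=i["mtx"];E=i["extrinsics"]
    c=(np.atleast_2d(P)-E[:3,3])@E[:3,:3]
    return np.c_[K[0,0]*c[:,0]/-c[:,2]+K[0,2],K[1,1]*-c[:,1]/-c[:,2]+K[1,2]]
def blob(m,seed=None):
    "largest contour of the mask (or the one nearest the seed)"
    cs=[c for c in cv2.findContours(m.astype(np.uint8),cv2.RETR_EXTERNAL,cv2.CHAIN_APPROX_NONE)[0] if cv2.contourArea(c)>30]
    return max(cs,key=cv2.contourArea) if seed is None else max(cs,key=lambda c:cv2.pointPolygonTest(c,seed,True))
def up(im,s=4): return cv2.resize(im,None,fx=s,fy=s,interpolation=cv2.INTER_CUBIC)
def shot(n): return imaging.read_camera(n)
E
python3 - <<'E'
from h import *
S=4
for n,seed,pk,co,en in(("top",(195,210),(207,229.4),(223,195),(202,186.4)),("scene",(315,185),(289,164),(287,193),(313,195))):
    im=cv2.imread(f"pics/{n}0.png")[:,:,::-1]; U=up(im,S); g=U.min(2)
    print(n,"top face grey",[int(g[int(seed[1]*S),int(seed[0]*S)])],"bench",g[170*S,230*S])
    for th in(145,155):
        c=blob(g>th,tuple(S*s for s in seed)); px=(c[:,0,:]+.5)/S-.5
        w=onz(n,px,.06); (cx,cy),sz,a=cv2.minAreaRect((w*1000).astype(np.float32)); print(th,"rect",cx,cy,sz,a)
    for q in(pk,co,en): print("seam pt",onz(n,q,.06)*1000)
    # feeler: black
    s=(312,199) if n=="top" else (186.5,199.5)
    for th in(45,60):
        m=U.max(2)<th; 
        c=blob(m,tuple(S*v for v in s)); px=(c[:,0,:]+.5)/S-.5
        print(th,"black bbox",px.min(0),px.max(0),"area",cv2.contourArea(c)/S/S, px.mean(0))
E
```

```text
top top face grey [175] bench 125
145 rect 529.79296875 172.82901000976562 (140.74798583984375, 200.88746643066406) 66.61886596679688
155 rect 529.8284912109375 172.4072723388672 (138.9987335205078, 199.77999877929688) 66.64631652832031
seam pt [[454.66086346 165.98619286]]
seam pt [[571.94112566 113.94989868]]
seam pt [[600.61946811 186.27264508]]
45 black bbox [307.125 193.875] [316.625 203.875] area 70.0625 [311.88559322 198.87711864]
60 black bbox [307.125 193.375] [317.125 204.375] area 81.4375 [311.91598361 198.94672131]
scene top face grey [186] bench 150
145 rect 461.6923522949219 20.300537109375 (1021.616455078125, 1161.822998046875) 1.191770076751709
155 rect 532.6014404296875 169.5424041748047 (145.8189239501953, 194.4007110595703) 66.39749145507812
seam pt [[455.48085852 167.28630709]]
seam pt [[575.8092562  116.94832526]]
seam pt [[607.1941263  187.94030262]]
45 black bbox [180.625 183.875] [190.875 203.125] area 114.0625 [184.76315789 194.26842105]
60 black bbox [180.375 183.375] [191.125 203.625] area 129.78125 [184.80901015 194.31662437]
```

Run:
```python
from h import *
S=6
for n,seed,co in(("top",(195,210),(215,212)),("scene",(315,185),(288,180))):
    im=cv2.imread(f"pics/{n}0.png")[:,:,::-1]; U=up(im,S); g=U.min(2)
    m=cv2.morphologyEx((g>158).astype(np.uint8),cv2.MORPH_OPEN,np.ones((6*S,6*S)))
    m=cv2.morphologyEx((g>155).astype(np.uint8),cv2.MORPH_OPEN,np.ones((3*S+3,3*S+3))) if n=="top" else m
    c=blob(m,tuple(S*s for s in seed)); w=onz(n,(c[:,0,:]+.5)/S-.5,.06)*1000
    (cx,cy),sz,a=cv2.minAreaRect(w.astype(np.float32)); print(n,"rect",cx,cy,sz,a)
    # seam: dark pixels in case frame
    ys,xs=np.nonzero(g<135); w=onz(n,(np.c_[xs,ys]+.5)/S-.5,.06)*1000
    yaw=np.radians(a-90); C=np.array([533.5,170.2]); 
    for it in range(3):
        Rm=np.array([[np.cos(yaw),-np.sin(yaw)],[np.sin(yaw),np.cos(yaw)]]); q=(w-C)@Rm
        L=q[(abs(q[:,1]+35)<11)&(q[:,0]>-50)&(q[:,0]<40)]; bins=[np.mean(L[abs(L[:,0]-x)<5,1]) for x in range(-45,40,10)]
        f=np.polyfit(range(-45,40,10),bins,1)
        sh=q[(abs(q[:,0]-55)<11)&(q[:,1]>-22)&(q[:,1]<30)]
        print("long: slope deg",np.degrees(f[0]),"y off",f[1]+35,"width",len(L)/len(q)*0+np.ptp(L[:,1]),"short x off",sh[:,0].mean()-55)
        C=C+Rm@np.array([sh[:,0].mean()-55,f[1]+35]); yaw+=f[0]
    P=q[(abs(q[:,0]+71)<18)&(abs(q[:,1]+35)<18)]
    print("C",C,"yaw",np.degrees(yaw),"pocket bbox",P.min(0),P.max(0),"end y",q[(abs(q[:,0]-55)<5)&(q[:,1]<55)&(q[:,1]>0)][:,1].max())
```

```text
top rect 536.7584228515625 191.456298828125 (98.13018035888672, 183.0692596435547) 66.14010620117188
long: slope deg 0.45625510330752805 y off 0.14814145822504798 width 14.302256169809006 short x off 1.1058583779249247
long: slope deg -0.0318645587523699 y off 0.010644049008540435 width 13.902884430501892 short x off 0.02409838442696355
long: slope deg 3.031535035228467e-05 y off -3.317926152135442e-05 width 13.889409060056384 short x off -0.001461858608102773
C [534.59626142 169.88890679] yaw -23.435472938922615 pocket bbox [-83.76414952 -46.97947147] [-53.01565135 -22.21078149] end y 46.7301668354589
scene rect 536.5219116210938 192.662841796875 (100.03003692626953, 178.84530639648438) 66.30054473876953
long: slope deg 0.27977719456293987 y off -0.40599676225836134 width 11.785345624558392 short x off 2.0501797874321497
long: slope deg -0.03202015846953163 y off -0.009337153593676817 width 11.641029321915223 short x off 0.029466979023219153
long: slope deg 0.0022830432668249296 y off 0.000950798736738534 width 11.65756027727156 short x off -0.0021925613209319295
C [535.23579002 168.98565991] yaw -23.449415181870236 pocket bbox [-82.54102356 -46.1923907 ] [-53.00587973 -23.84708338] end y 45.25026694822778
```

```bash
cat >> h.py <<'E'
C=np.array([.5349,.1694]); YAW=np.radians(-23.44); TIP=.099
def case(x,y): c,s=np.cos(YAW),np.sin(YAW); return C+np.array([c*x-s*y,s*x+c*y])/1000
def go(p,jaw=None):
    "turn (deg) and shift (mm) in tool axes to TCP p, tool down, jaw axis near its present yaw or at jaw (deg)"
    s=sensors.read_state(); Q=R.from_quat(s["ee_rot"]); M=Q.as_matrix()
    y=M[:,1]*[1,1,0] if jaw is None else np.array([np.cos(np.radians(jaw)),np.sin(np.radians(jaw)),0])
    y/=np.linalg.norm(y); x=np.array([0,0,-1.]); T=R.from_matrix(np.c_[x,y,np.cross(x,y)])
    print("turn",(Q.inv()*T).as_rotvec(degrees=True).round(2),"shift",(M.T@(np.array(p)-s["ee_pos"])*1000).round(1),
      "| tcp",s["ee_pos"].round(4),"F",s["wrist_force"].round(1),"gap",round(s["finger_gap"],4),"t",s["time_s"])
E
python3 - <<'E'
from h import *
S=6
for n,s in(("top",(312,199)),("scene",(186.5,199.5))):
    U=up(cv2.imread(f"pics/{n}0.png")[:,:,::-1],S); m=(U.max(2)<(60 if n=="top" else 50)).astype(np.uint8)
    k=6.5 if n=="top" else 6
    m2=cv2.morphologyEx(m,cv2.MORPH_OPEN,cv2.getStructuringElement(cv2.MORPH_ELLIPSE,(int(k*S),int(k*S*(1 if n=="top" else .8)))))
    c=blob(m2,tuple(S*v for v in s)); mo=cv2.moments(c); px=np.array([mo["m10"]/mo["m00"]+.5,mo["m01"]/mo["m00"]+.5])/S-.5
    print(n,"collar px",px,"z.116 ->",onz(n,px,.116)*1000)
    c=blob(m,tuple(S*v for v in s)); p=(c[:,0]+.5)/S-.5
    if n=="scene":
        t=p[p[:,1]<190]; tp=np.array([(t[:,0].min()+t[:,0].max())/2,p[:,1].min()]); print("handle top edge",tp,onz(n,tp,.17)*1000)
    # white prongs
    w=blob(U.min(2)>150,tuple(S*v for v in((305,203) if n=="top" else (183,205))));q=onz(n,(w[:,0]+.5)/S-.5,.11)*1000
    print("prongs",q.min(0),q.max(0),cv2.minAreaRect(q.astype(np.float32)))
for X in((.5,-.165),(.5,-.16),(.495,-.165)):
    th=np.linspace(0,6.3,40)
    for n in("top","scene"):
        o=[proj(n,np.c_[X[0]+r_*np.cos(th),X[1]+r_*np.sin(th),0*th+z]) for r_,z in((.018,.116),(.018,.11),(.009,.17))]; o=np.vstack(o); print(X,n,o.min(0).round(1),o.max(0).round(1))
print(onz("top",(341,184),.1))
go([.5,-.16,.26])
print(R.from_quat(sensors.read_state()["ee_rot"]).as_matrix().round(3))
E
```

```text
top collar px [312.02388479 198.74120907] z.116 -> [[ 558.89748768 -180.36335696]]
prongs [ 527.51300205 -170.61677199] [ 557.38686243 -156.46352383] ((542.4486694335938, -163.55189514160156), (14.133163452148438, 29.861433029174805), 89.86883544921875)
scene collar px [185.71668837 198.75251539] z.116 -> [[ 561.54389219 -181.33890177]]
handle top edge [183.58333333 183.75      ] [[ 556.86256655 -179.40398054]]
prongs [ 520.44633882 -213.27484391] [ 593.13915729 -152.0391881 ] ((557.2470703125, -182.94989013671875), (59.89521789550781, 72.29627227783203), 87.94281005859375)
(0.5, -0.165) top [301.5 211.3] [312.9 222.4]
(0.5, -0.165) scene [181.1 167. ] [193.8 188.7]
(0.5, -0.16) top [300.  211.3] [311.3 222.4]
(0.5, -0.16) scene [182.8 166.6] [195.5 188.3]
(0.495, -0.165) top [301.5 212.8] [312.9 224. ]
(0.495, -0.165) scene [180.8 165.9] [193.4 187.5]
[[ 0.60981771 -0.27892609]]
turn [-0.   -0.01  0.1 ] shift [ -28.9 -540.3  518.2] | tcp [0.2832 0.5565 0.2303] F [1.2 0.8 0.5] gap 0.0852 t 0.1
[[-0.001  0.454  0.891]
 [-0.001  0.891 -0.454]
 [-1.    -0.002 -0.   ]]
```

{"fn": "move_arm", "kwargs": {
  "steps": [
    [0,0,0,-20,-531,580,0.6],
    [0,0,0,-20,-531,580,0.6],
    [0,0,0,-20,-531,580,0.6],
    [0,0,0,-20,-531,580,0.6],
    [0,0,0,-20,-531,580,0.6],
    [0,0,0,-20,-531,580,0.6],
    [0,0,0,-20,-531,580,0.6],
    [0,0,0,-20,-531,580,0.6],
    [0,0,0,-20,-531,580,0.6],
    [0,0,0,-20,-531,580,0.6]
  ]
}}

```text
time_s: 1.1
ee_pos: [0.4588, 0.0869, 0.2438]
ee_rot: [0.164, 0.688, -0.165, 0.687]
wrist_force: [1.2, 0.1, -0.0]
finger_gap: 0.0511
```

```bash
python3 -c "
from h import *
go([.559,-.180,.25])"
```

```text
turn [-0.   -0.01  0.09] shift [  -5.9 -192.4  210.4] | tcp [0.4588 0.0869 0.2438] F [ 1.2  0.1 -0. ] gap 0.0511 t 1.1
```

{"fn": "move_arm", "kwargs": {
  "steps": [
    [0,0,0,-6,-192,210,0.6],
    [0,0,0,-6,-192,210,0.6],
    [0,0,0,-6,-192,210,0.6],
    [0,0,0,-6,-192,210,0.6],
    [0,0,0,-6,-192,210,0.6],
    [0,0,0,-6,-192,210,0.6],
    [0,0,0,-6,-192,210,0.6],
    [0,0,0,-6,-192,210,0.6]
  ]
}}

```text
time_s: 1.9
ee_pos: [0.5584, -0.1798, 0.2491]
ee_rot: [0.165, 0.688, -0.166, 0.687]
wrist_force: [-0.6, -0.2, -0.2]
finger_gap: 0.0514
```

```bash
python3 -c "
from h import *
go([.559,-.180,.124])
im=shot('scene'); cv2.imwrite('pics/s1.png',up(im[120:260,140:260,::-1],4))
cv2.imwrite('pics/s1raw.png',im[:,:,::-1])"
```

```text
turn [-0.   -0.12  0.07] shift [125.1   0.3   0.9] | tcp [ 0.5584 -0.1798  0.2491] F [-0.6 -0.2 -0.2] gap 0.0514 t 1.9
```

View pics/s1.png

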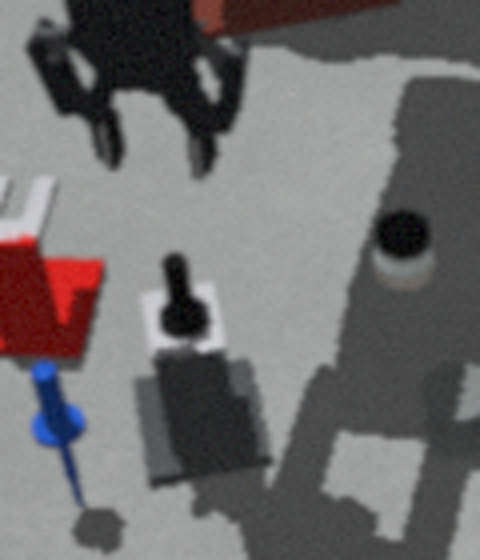

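The open gripper is centred above the handle: fingertips at crop (108,165) and (203,170), handle top at (175,260). The blue look-alike is clear to the left. I'll descend.

{"fn": "move_arm", "kwargs": {
  "steps": [
    [0,0,0,40,0,2,0.6],
    [0,0,0,80,0,2,0.6],
    [0,0,0,105,0,2,0.6],
    [0,0,0,120,0,2,0.6],
    [0,0,0,125,0,2,0.6],
    [0,0,0,125,0,2,0.6],
    [0,0,0,125,0,2,0.5],
    [0,0,0,125,0,2,0.4],
    [0,0,0,125,0,2,0.3]
  ]
}}

```text
time_s: 2.85
ee_pos: [0.5606, -0.1802, 0.1257]
ee_rot: [0.165, 0.688, -0.165, 0.688]
wrist_force: [-0.3, -0.0, 0.2]
finger_gap: 0.0257
```

```bash
python3 -c "
from h import *
go([.56,-.180,.124])
a=shot('scene')[130:230,140:240,::-1];b=shot('top')[160:260,260:360,::-1]
cv2.imwrite('pics/s2.png',np.hstack([up(a,4),up(b,4)]))"
```

```text
turn [0.   0.02 0.06] shift [ 1.7 -0.1 -0.6] | tcp [ 0.5606 -0.1802  0.1257] F [-0.3 -0.   0.2] gap 0.0257 t 2.85
```

View pics/s2.png

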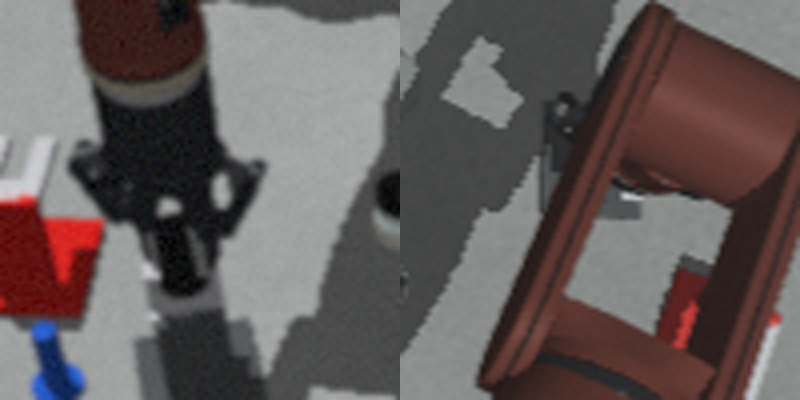

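The handle, at crop (180,255), sits between the fingers with its collar just below them. The top view is blocked by the arm. I'll close the gripper.

{"fn": "move_arm", "kwargs": {
  "steps": [
    [0,0,0,1,0,0,0.2],
    [0,0,0,1,0,0,0.1],
    [0,0,0,1,0,0,0],
    [0,0,0,1,0,0,0],
    [0,0,0,1,0,0,0],
    [0,0,0,1,0,0,0]
  ]
}}

```text
time_s: 3.55
ee_pos: [0.5605, -0.1803, 0.1248]
ee_rot: [0.165, 0.688, -0.166, 0.688]
wrist_force: [-2.5, 0.4, 5.9]
finger_gap: 0.0167
```

{"fn": "move_arm", "kwargs": {
  "steps": [
    [0,0,0,-5,0,0,0],
    [0,0,0,-15,0,0,0],
    [0,0,0,-30,0,0,0],
    [0,0,0,-45,0,0,0],
    [0,0,0,-60,0,0,0],
    [0,0,0,-75,0,0,0],
    [0,0,0,-90,0,0,0],
    [0,0,0,-105,0,0,0],
    [0,0,0,-115,0,0,0],
    [0,0,0,-120,0,0,0]
  ]
}}

```text
time_s: 4.55
ee_pos: [0.5611, -0.1804, 0.2465]
ee_rot: [0.165, 0.687, -0.166, 0.688]
wrist_force: [-0.4, 0.4, -0.0]
finger_gap: 0.0164
```

```bash
python3 -c "
from h import *
print(case(-71,-35),case(55,-35),case(55,40))
go([*case(-71,-35),.245])
a=shot('scene');cv2.imwrite('pics/s3raw.png',a[:,:,::-1])
cv2.imwrite('pics/s3.png',up(a[90:240,130:280,::-1],4))
s=sensors.read_state()
M=R.from_quat(s['ee_rot']).as_matrix();t=s['ee_pos']+M[:,0]*.0998
print('tip pred',t,proj('scene',t))"
```

```text
[0.45583653 0.16553128] [0.57143864 0.11540993] [0.60127278 0.18422072]
turn [0.   0.12 0.07] shift [   0.7  260.4 -250.8] | tcp [ 0.5611 -0.1804  0.2465] F [-0.4  0.4 -0. ] gap 0.0164 t 4.55
tip pred [ 0.56132017 -0.18062059  0.14687555] [[184.53593285 190.91707882]]
```

View pics/s3.png

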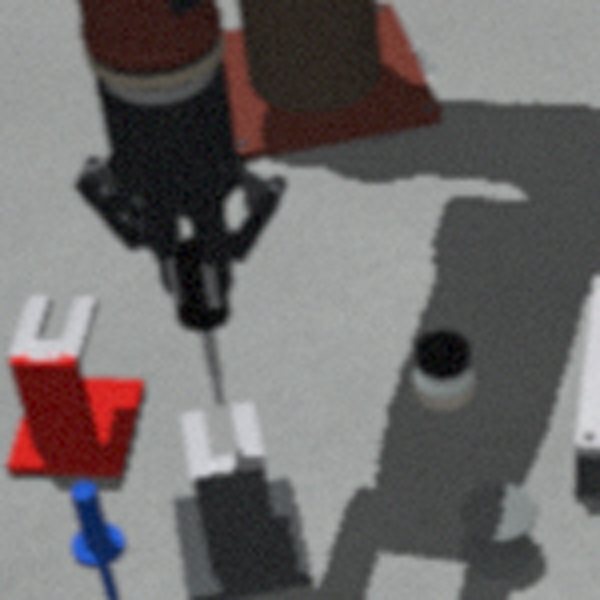

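The feeler is held upright. Its tip at crop (220,403), full image (185.0,190.8), is within 0.5 px of the predicted (184.5,190.9). I'll carry it over the pocket.

{"fn": "move_arm", "kwargs": {
  "steps": [
    [0,0,0,0,15,-14,0],
    [0,0,0,0,45,-43,0],
    [0,0,0,0,75,-72,0],
    [0,0,0,0,105,-101,0],
    [0,0,0,0,135,-130,0],
    [0,0,0,0,165,-159,0],
    [0,0,0,0,195,-188,0],
    [0,0,0,0,225,-217,0],
    [0,0,0,0,250,-241,0],
    [0,0.1,0,1,260,-251,0]
  ]
}}

```text
time_s: 5.6
ee_pos: [0.4533, 0.1683, 0.2441]
ee_rot: [0.164, 0.688, -0.164, 0.687]
wrist_force: [0.2, -0.6, -1.7]
finger_gap: 0.0165
```

```bash
python3 -c "
from h import *
go([*case(-71,-35),.19])"
```

```text
turn [-0.   -0.07  0.06] shift [54.1 -1.2  3.5] | tcp [0.4533 0.1683 0.2441] F [ 0.2 -0.6 -1.7] gap 0.0165 t 5.6
```

{"fn": "move_arm", "kwargs": {
  "steps": [
    [0,0,0,20,-1,3.5,0],
    [0,0,0,40,-1,3.5,0],
    [0,0,0,60,-1,3.5,0],
    [0,0,0,72,-1,3.5,0],
    [0,0,0,72,-1,3.5,0],
    [0,0,0,72,-1,3.5,0]
  ]
}}

```text
time_s: 6.2
ee_pos: [0.456, 0.1656, 0.1723]
ee_rot: [0.164, 0.688, -0.164, 0.687]
wrist_force: [-0.1, -0.3, 0.5]
finger_gap: 0.0168
```

```bash
python3 -c "
from h import *
go([*case(-71,-35),.154])
a=shot('scene')
cv2.imwrite('pics/s4raw.png',a[:,:,::-1]);cv2.imwrite('pics/s4.png',up(a[120:220,260:340,::-1],6))
s=sensors.read_state()
M=R.from_quat(s['ee_rot']).as_matrix();t=s['ee_pos']+M[:,0]*.0998
print('tip pred',t,proj('scene',t),'pocket',proj('scene',[*case(-71,-35),.06]))"
```

```text
turn [-0.   -0.08  0.07] shift [18.3 -0.1 -0. ] | tcp [0.456  0.1656 0.1723] F [-0.1 -0.3  0.5] gap 0.0168 t 6.2
tip pred [0.45639274 0.16571776 0.07313859] [[288.81071892 161.21032283]] pocket [[288.52309787 164.18281827]]
```

View pics/s4.png

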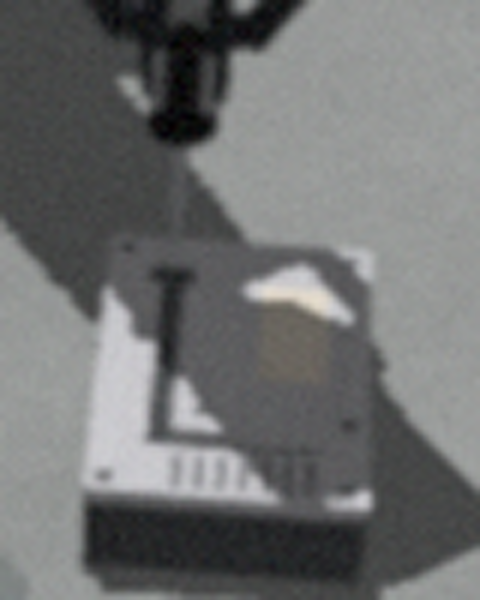

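In shadow, the pin tip is at crop (176,245), about (289.3,160.8) in the full image, against the predicted (288.8,161.2). It is over the pocket, so I'll lower it slowly.

{"fn": "move_arm", "kwargs": {
  "steps": [
    [0,0,0,4,0,0,0],
    [0,0,0,8,0,0,0],
    [0,0,0,12,0,0,0],
    [0,0,0,15,0,0,0],
    [0,0,0,17,0,0,0],
    [0,0,0,19,0,0,0],
    [0,0,0,19,0,0,0],
    [0,0,0,19,0,0,0]
  ]
}}

```text
time_s: 7.05
ee_pos: [0.4565, 0.1657, 0.154]
ee_rot: [0.164, 0.688, -0.164, 0.688]
wrist_force: [-0.7, -0.7, -1.0]
finger_gap: 0.0166
```

```bash
python3 -c "
from h import *
for q in ((-71,-35),(-47,-35),(-20,-35),(10,-35),(40,-35),(55,-35),(55,0),(55,40)): go([*case(*q),.1533])"
```

```text
turn [-0.   -0.02  0.03] shift [ 0.7 -0.5 -0.5] | tcp [0.4565 0.1657 0.154 ] F [-0.7 -0.7 -1. ] gap 0.0166 t 7.05
turn [-0.   -0.02  0.03] shift [ 0.7  0.9 23.5] | tcp [0.4565 0.1657 0.154 ] F [-0.7 -0.7 -1. ] gap 0.0166 t 7.05
turn [-0.   -0.02  0.03] shift [ 0.6  2.5 50.4] | tcp [0.4565 0.1657 0.154 ] F [-0.7 -0.7 -1. ] gap 0.0166 t 7.05
turn [-0.   -0.02  0.03] shift [ 0.6  4.3 80.4] | tcp [0.4565 0.1657 0.154 ] F [-0.7 -0.7 -1. ] gap 0.0166 t 7.05
turn [-0.   -0.02  0.03] shift [  0.6   6.1 110.3] | tcp [0.4565 0.1657 0.154 ] F [-0.7 -0.7 -1. ] gap 0.0166 t 7.05
turn [-0.   -0.02  0.03] shift [  0.6   7.  125.3] | tcp [0.4565 0.1657 0.154 ] F [-0.7 -0.7 -1. ] gap 0.0166 t 7.05
turn [-0.   -0.02  0.03] shift [  0.6  41.9 123.2] | tcp [0.4565 0.1657 0.154 ] F [-0.7 -0.7 -1. ] gap 0.0166 t 7.05
turn [-0.   -0.02  0.03] shift [  0.6  81.8 120.9] | tcp [0.4565 0.1657 0.154 ] F [-0.7 -0.7 -1. ] gap 0.0166 t 7.05
```

{"fn": "move_arm", "kwargs": {
  "steps": [
    [0,0,0,0.3,-0.4,1.5,0],
    [0,0,0,0.6,-0.3,4,0],
    [0,0,0,0.6,-0.1,7,0],
    [0,0,0,0.6,0.1,10,0],
    [0,0,0,0.6,0.3,13,0],
    [0,0,0,0.6,0.4,16,0],
    [0,0,0,0.6,0.6,19,0],
    [0,0,0,0.6,0.8,22,0],
    [0,0,0,0.6,1,25,0],
    [0,0,0,0.6,1.2,28,0]
  ]
}}

```text
time_s: 8.05
ee_pos: [0.4822, 0.1541, 0.1533]
ee_rot: [0.164, 0.688, -0.164, 0.688]
wrist_force: [-1.1, -0.7, -1.3]
finger_gap: 0.0163
```

```bash
cat >> h.py <<'E'
def seam(*qs):
    s=sensors.read_state(); c,s_=np.cos(YAW),np.sin(YAW); M=R.from_quat(s["ee_rot"]).as_matrix()
    t=s["ee_pos"]+M[:,0]*.0998; d=(t[:2]-C)*1000; print("tip in case",(c*d[0]+s_*d[1]).round(1),(-s_*d[0]+c*d[1]).round(1),(t[2]*1000).round(1),"|axis tcp", )
    for q in qs: go([*case(*q),.1533])
E
python3 -c "
from h import *
seam((-20,-35),(10,-35))"
```

```text
tip in case -42.3 -35.0 53.5 |axis tcp
turn [-0.   -0.02  0.03] shift [ 0.   1.3 22.2] | tcp [0.4822 0.1541 0.1533] F [-1.1 -0.7 -1.3] gap 0.0163 t 8.05
turn [-0.   -0.02  0.03] shift [ 0.   3.1 52.1] | tcp [0.4822 0.1541 0.1533] F [-1.1 -0.7 -1.3] gap 0.0163 t 8.05
```

{"fn": "move_arm", "kwargs": {
  "steps": [
    [0,0,0,0,0.2,4,0],
    [0,0,0,0,0.5,8,0],
    [0,0,0,0,0.7,12,0],
    [0,0,0,0,1,16,0],
    [0,0,0,0,1.2,20,0],
    [0,0,0,0,1.4,24,0],
    [0,0,0,0,1.7,28,0],
    [0,0,0,0,1.9,32,0],
    [0,0,0,0,2.2,36,0],
    [0,0,0,0,2.4,40,0]
  ]
}}

```text
time_s: 9.05
ee_pos: [0.5193, 0.138, 0.1533]
ee_rot: [0.164, 0.688, -0.164, 0.688]
wrist_force: [-0.4, -1.0, -0.7]
finger_gap: 0.0167
```

```bash
python3 -c "
from h import *
seam((38,-35),(55,-35))"
```

```text
tip in case -1.9 -35.0 53.5 |axis tcp
turn [-0.   -0.02  0.03] shift [-0.   2.3 39.7] | tcp [0.5193 0.138  0.1533] F [-0.4 -1.  -0.7] gap 0.0167 t 9.05
turn [-0.   -0.02  0.03] shift [-0.   3.3 56.7] | tcp [0.5193 0.138  0.1533] F [-0.4 -1.  -0.7] gap 0.0167 t 9.05
```

{"fn": "move_arm", "kwargs": {
  "steps": [
    [0,0,0,0,0.2,4,0],
    [0,0,0,0,0.5,8,0],
    [0,0,0,0,0.7,12,0],
    [0,0,0,0,0.9,16,0],
    [0,0,0,0,1.2,20,0],
    [0,0,0,0,1.4,24,0],
    [0,0,0,0,1.6,28,0],
    [0,0,0,0,1.9,32,0],
    [0,0,0,0,2.1,36,0],
    [0,0,0,0,2.3,40,0]
  ]
}}

```text
time_s: 10.05
ee_pos: [0.5563, 0.1219, 0.1533]
ee_rot: [0.164, 0.688, -0.164, 0.688]
wrist_force: [1.2, -1.2, -1.5]
finger_gap: 0.0163
```

```bash
python3 -c "
from h import *
seam((55,-35),(55,-20),(55,0),(55,40))"
```

```text
tip in case 38.5 -35.1 53.5 |axis tcp
turn [-0.   -0.02  0.03] shift [-0.   1.  16.4] | tcp [0.5563 0.1219 0.1533] F [ 1.2 -1.2 -1.5] gap 0.0163 t 10.05
turn [-0.   -0.02  0.03] shift [-0.  16.  15.5] | tcp [0.5563 0.1219 0.1533] F [ 1.2 -1.2 -1.5] gap 0.0163 t 10.05
turn [-0.   -0.02  0.03] shift [-0.  36.  14.3] | tcp [0.5563 0.1219 0.1533] F [ 1.2 -1.2 -1.5] gap 0.0163 t 10.05
turn [-0.   -0.02  0.03] shift [-0.  75.9 12. ] | tcp [0.5563 0.1219 0.1533] F [ 1.2 -1.2 -1.5] gap 0.0163 t 10.05
```

{"fn": "move_arm", "kwargs": {
  "steps": [
    [0,0,0,0,0.2,4,0],
    [0,0,0,0,0.5,8,0],
    [0,0,0,0,0.7,12,0],
    [0,0,0,0,0.9,15,0],
    [0,0,0,0,1,16.4,0],
    [0,0,0,0,1,16.4,0],
    [0,0,0,0,2.5,16.3,0],
    [0,0,0,0,5,16.2,0],
    [0,0,0,0,8,16,0],
    [0,0,0,0,11,15.8,0]
  ]
}}

```text
time_s: 11.05
ee_pos: [0.5755, 0.1249, 0.1533]
ee_rot: [0.164, 0.688, -0.164, 0.688]
wrist_force: [-0.1, 0.1, -1.5]
finger_gap: 0.0166
```

```bash
python3 -c "
from h import *
seam((55,-35),(55,0),(55,40))"
```

```text
tip in case 54.9 -24.7 53.5 |axis tcp
turn [-0.   -0.02  0.02] shift [ -0.  -10.3   0.7] | tcp [0.5755 0.1249 0.1533] F [-0.1  0.1 -1.5] gap 0.0166 t 11.05
turn [-0.   -0.02  0.02] shift [-0.  24.6 -1.4] | tcp [0.5755 0.1249 0.1533] F [-0.1  0.1 -1.5] gap 0.0166 t 11.05
turn [-0.   -0.02  0.02] shift [-0.  64.5 -3.7] | tcp [0.5755 0.1249 0.1533] F [-0.1  0.1 -1.5] gap 0.0166 t 11.05
```

{"fn": "move_arm", "kwargs": {
  "steps": [
    [0,0,0,0,4,-0.2,0],
    [0,0,0,0,8,-0.4,0],
    [0,0,0,0,12,-0.6,0],
    [0,0,0,0,16,-0.8,0],
    [0,0,0,0,20,-1.1,0],
    [0,0,0,0,24,-1.3,0],
    [0,0,0,0,28,-1.5,0],
    [0,0,0,0,32,-1.8,0],
    [0,0,0,0,36,-2,0],
    [0,0,0,0,40,-2.2,0]
  ]
}}

```text
time_s: 12.05
ee_pos: [0.5917, 0.1619, 0.1533]
ee_rot: [0.164, 0.688, -0.164, 0.688]
wrist_force: [-0.4, 0.3, -1.4]
finger_gap: 0.0169
```

```bash
python3 -c "
from h import *
seam((55,40))"
```

```text
tip in case 55.0 15.7 53.5 |axis tcp
turn [-0.   -0.03  0.03] shift [-0.  24.2 -1.5] | tcp [0.5917 0.1619 0.1533] F [-0.4  0.3 -1.4] gap 0.0169 t 12.05
```

{"fn": "move_arm", "kwargs": {
  "steps": [
    [0,0,0,0,4,-0.2,0],
    [0,0,0,0,8,-0.5,0],
    [0,0,0,0,12,-0.7,0],
    [0,0,0,0,16,-1,0],
    [0,0,0,0,20,-1.2,0],
    [0,0,0,0,22.5,-1.4,0],
    [0,0,0,0,24,-1.5,0],
    [0,0,0,0,24,-1.5,0],
    [0,0,0,0,24,-1.5,0],
    [0,0,0,0,24,-1.5,0]
  ]
}}

```text
time_s: 13.05
ee_pos: [0.6011, 0.1839, 0.1533]
ee_rot: [0.164, 0.688, -0.164, 0.688]
wrist_force: [-0.1, 0.4, -0.6]
finger_gap: 0.0167
```

```bash
python3 -c "
from h import *
seam((55,40))
cv2.imwrite('pics/s5.png',up(shot('scene')[100:220,240:360,::-1],5))"
```

```text
tip in case 55.0 39.6 53.5 |axis tcp
turn [-0.   -0.02  0.02] shift [-0.   0.3 -0. ] | tcp [0.6011 0.1839 0.1533] F [-0.1  0.4 -0.6] gap 0.0167 t 13.05
```

View pics/s5.png

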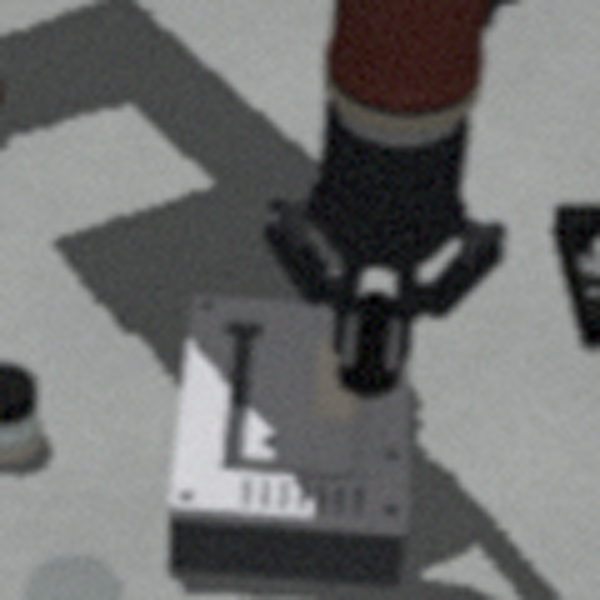

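The collar, at crop (370,375), is above the seam's closed end at about (372,470). The pin is faint in the shadow, and there is no contact force. I'll lift straight up and return.

{"fn": "move_arm", "kwargs": {
  "steps": [
    [0,0,0,-3,0,0,0],
    [0,0,0,-8,0,0,0],
    [0,0,0,-15,0,0,0],
    [0,0,0,-30,0,0,0],
    [0,0,0,-45,0,0,0],
    [0,0,0,-60,0,0,0],
    [0,0,0,-75,0,0,0],
    [0,0,0,-87,0,0,0],
    [0,0,0,-93,0,0,0],
    [0,0,0,-93,0,0,0]
  ]
}}

```text
time_s: 14.1
ee_pos: [0.6018, 0.184, 0.2477]
ee_rot: [0.164, 0.687, -0.164, 0.688]
wrist_force: [-0.3, 0.7, -0.4]
finger_gap: 0.0164
```

```bash
python3 -c "
from h import *
go([.5605,-.1803,.246])"
```

```text
turn [-0.    0.07 -0.05] shift [   1.6 -343.8  127.6] | tcp [0.6018 0.184  0.2477] F [-0.3  0.7 -0.4] gap 0.0164 t 14.1
```

{"fn": "move_arm", "kwargs": {
  "steps": [
    [0,0,0,0,-20,7,0],
    [0,0,0,0,-60,22,0],
    [0,0,0,0,-100,37,0],
    [0,0,0,0,-140,52,0],
    [0,0,0,0,-180,67,0],
    [0,0,0,0,-220,82,0],
    [0,0,0,0,-260,97,0],
    [0,0,0,0,-300,112,0],
    [0,0,0,0,-330,123,0],
    [0,0,0,0,-344,127.6,0]
  ]
}}

```text
time_s: 15.1
ee_pos: [0.5593, -0.1832, 0.2465]
ee_rot: [0.165, 0.688, -0.165, 0.688]
wrist_force: [0.0, 0.4, -1.2]
finger_gap: 0.0168
```

```bash
python3 -c "
from h import *
go([.5605,-.1803,.246])"
```

```text
turn [ 0.   -0.02 -0.01] shift [ 0.5  3.1 -0.3] | tcp [ 0.5593 -0.1832  0.2465] F [ 0.   0.4 -1.2] gap 0.0168 t 15.1
```

{"fn": "move_arm", "kwargs": {
  "steps": [
    [0,0,0,0,3,-0.3,0],
    [0,0,0,0,3,-0.3,0],
    [0,0,0,15,3,-0.3,0],
    [0,0,0,30,3,-0.3,0],
    [0,0,0,45,3,-0.3,0],
    [0,0,0,60,3,-0.3,0],
    [0,0,0,75,3,-0.3,0],
    [0,0,0,90,3,-0.3,0],
    [0,0,0,105,3,-0.3,0],
    [0,0,0,112,3,-0.3,0]
  ]
}}

```text
time_s: 16.1
ee_pos: [0.5595, -0.18, 0.1321]
ee_rot: [0.165, 0.689, -0.165, 0.687]
wrist_force: [-0.1, -0.1, -0.8]
finger_gap: 0.0167
```

```bash
python3 -c "
from h import *
go([.5605,-.1803,.1248])
cv2.imwrite('pics/s6.png',up(shot('scene')[130:250,140:260,::-1],5))"
```

```text
turn [ 0.   -0.17 -0.  ] shift [7.3 0.2 1.1] | tcp [ 0.5595 -0.18    0.1321] F [-0.1 -0.1 -0.8] gap 0.0167 t 16.1
```

View pics/s6.png

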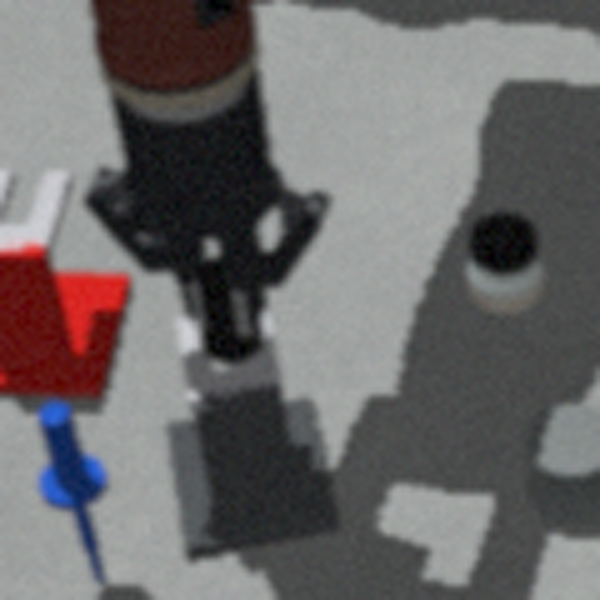

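The shaft is in the slot, the collar at crop (232,350) is just above the prongs, and there is no side force. I'll lower the last 7 mm and then open.

{"fn": "move_arm", "kwargs": {
  "steps": [
    [0,-0.1,0,3,0.2,1,0],
    [0,-0.1,0,5,0.2,1,0],
    [0,-0.1,0,6.5,0.2,1,0],
    [0,-0.1,0,7.3,0.2,1,0],
    [0,-0.1,0,7.3,0.2,1,0],
    [0,-0.1,0,7.3,0.2,1,0],
    [0,-0.1,0,7.3,0.2,1,0]
  ]
}}

```text
time_s: 16.85
ee_pos: [0.5604, -0.1803, 0.1249]
ee_rot: [0.165, 0.688, -0.165, 0.687]
wrist_force: [-0.4, -0.3, 1.0]
finger_gap: 0.0165
```

{"fn": "move_arm", "kwargs": {
  "steps": [
    [0,0,0,0,0,0,0.25],
    [0,0,0,0,0,0,0.3],
    [0,0,0,0,0,0,0.4],
    [0,0,0,0,0,0,0.5],
    [0,0,0,0,0,0,0.6],
    [0,0,0,0,0,0,0.6],
    [0,0,0,0,0,0,0.6],
    [0,0,0,-5,0,0,0.6],
    [0,0,0,-15,0,0,0.6],
    [0,0,0,-30,0,0,0.6]
  ]
}}

```text
time_s: 17.85
ee_pos: [0.5601, -0.1801, 0.1553]
ee_rot: [0.165, 0.688, -0.165, 0.687]
wrist_force: [-0.4, -0.2, -0.1]
finger_gap: 0.0513
```

{"fn": "move_arm", "kwargs": {
  "steps": [
    [0,0,0,-30,0,0,0.6],
    [0,0,0,-60,0,0,0.6],
    [0,0,0,-90,0,0,0.6],
    [0,0,0,-120,0,0,0.6],
    [0,0,0,-120,0,0,0.6],
    [0,0,0,-120,0,0,0.6],
    [0,0,0,-120,0,0,0.6],
    [0,0,0,-120,0,0,0.6]
  ]
}}

```text
time_s: 18.65
ee_pos: [0.5596, -0.1799, 0.2738]
ee_rot: [0.165, 0.689, -0.165, 0.686]
wrist_force: [0.1, -0.2, -0.1]
finger_gap: 0.0512
```

```bash
python3 -c "
from h import *
s=sensors.read_state();print(s['ee_pos'],s['wrist_force'],s['time_s'])
cv2.imwrite('pics/s7.png',up(shot('scene')[120:260,140:280,::-1],4))"
```

```text
[ 0.5595903  -0.17990265  0.27382357] [ 0.14427088 -0.21656238 -0.05566679] 18.65
```

View pics/s7.png

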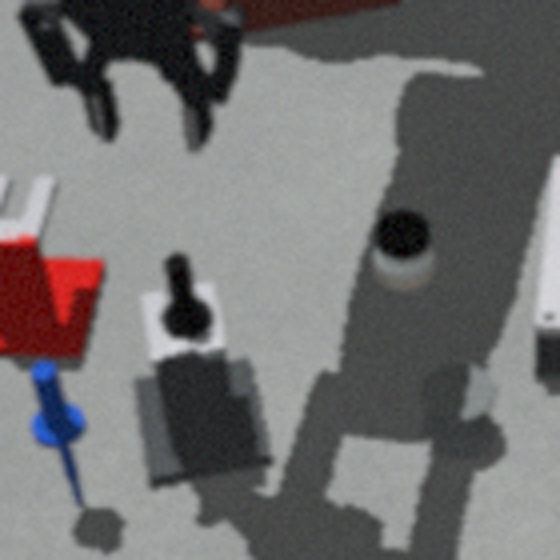

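The feeler hangs upright on its collar, handle top at crop (177,260) and collar at (186,315), matching the earlier view. The gripper is clear, so I'll hand in.

```bash
python3 -c "
from station import r
print(r.finish_job())"
```

```text
the job is handed in; nothing more can be done
None
```

The feeler went through the whole seam and is back in its rest, let go. I handed the job in after about 19 s of robot time; `finish_job` gives no verdict.

- **Seam run:** I put the tip into the pocket and drew it round the corner to the closed end at 3–4 cm/s. By the arm's measured pose the tip was 6.5 mm below the top face at each check along the seam. It was within about 0.1 mm of the centre line there and stopped 0.4 mm short of the end point. Wrist force readings between moves stayed at about 2 N or less, so there was no sign of pressing.
- **Hang-up:** The last picture shows the feeler upright on its collar, where it was at the start. The open gripper is about 100 mm above the handle, with near-zero wrist force.
- **Measurements:** The two cameras agreed on the case position to about 1 mm and on its yaw to 0.02°. The predicted and seen tip positions agreed within about 0.6 px. The whole-face outline fits of the case disagreed because of connectors and shadow, so I dropped them and used the seam's own edges.
- **Not confirmed:** The pin was too faint in the arm's shadow to see clearly at the closed end, so its depth there rests on the arm's pose. I did not measure the bystanders again at the end; the arm passed above them and felt no contact.

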